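Connect the gas cartridge, fit the hob's control knob and hold it pressed

TASK

Get the patio gas hob ready to light: first wind the small handwheel clockwise until the gas cartridge's brass nose touches the regulator, and only then pick up the loose control knob, turn it so that its flat matches the D-shaped valve shaft, and push it fully home. Keep pressing it down against the valve spring, and finish while still holding it pressed in; leave the mug, bowl and notebook alone.

Things in the scene. Friction and masses are not known exactly. Their poses are not given: they have to be found in the camera images.
- hob: Grey table-top gas hob, fixed, x -140 to 140, y -190 to 240 mm; origin on the table. From y -100 up it is a box 80 mm high; burner and pan support (114 mm high, y above 60) round (0, 148). On the bare deck (80 mm high, y -100 to 45): handwheel at (-70, -50), valve shaft at (55, -50). Below y -100: the bay with a white gas cartridge along x (84 mm high), regulator block (90 mm high) at its +x end.
- wheel_axis (a point): Point on the handwheel's vertical axis, 120 mm above the table, at the height of the crank grip's lower part. The black wheel is 94 mm across; its rim top is 101 mm above the table.
- crank_grip (a point): Centre of the handwheel's upright crank grip: a black roller 14 mm in diameter and 34 mm tall (103 to 137 mm above the table), 35 mm from the wheel's axis. It spins freely on its pin, so it can be pinched from above and led round the axis with the gripper's yaw unchanged.
- wheel (a joint): Angle of the handwheel in rad, 0 to 3.2, growing clockwise seen from above. It is stiff enough to stay where it is left (about 0.06 N m to turn). The cartridge cradle moves 12.5 mm per rad; at 3.2 the cartridge touches the regulator and the wheel stops firmly.
- cradle (a joint): Travel of the cartridge cradle in m along the hob's +x, geared to the handwheel: 0 is fully back, 0.040 is touching the regulator.
- cartridge_nose (a point): End face of the cartridge's brass nose, on the cartridge's axis 50 mm above the table; when connected it lies at x 85 mm, y -143 mm in the hob's frame, against the brass collar of the regulator.
- shaft_tip (a point): Centre of the top of the valve's upright steel D-shaft: 12 mm round, one flat 1.5 mm from its axis, tip chamfered. Its x axis points out of the flat (a small raised pip on the 40 mm round bezel lies on that side), z up. At rest the tip is 113 mm above the table, 30 mm above the bezel. The shaft does not turn; the flat's direction differs from start to start.
- shaft (a joint): How far the shaft is pressed down, in m: 0 at rest, 0.008 at its bottom stop. A spring resists: about 3.5 N to start, 7.5 N at the bottom; it comes back up when let go.
- knob_center (a point): Centre of the loose black control knob, half-way up, on its bore's axis. It stands on the table, bore down, 36 mm tall, 48 mm long (x) and 28 mm wide across two parallel flat sides (y; from x -14 to 16 mm). Its x axis points to its pointed nose (white line on top); the tail is blunt. About 70 g. Fully home on the shaft, this point lies at the shaft's tip.
- knob_nose (a point): Tip of the knob's nose, 28 mm from the bore's axis, half-way up. The D bore opens in the underside: 18 mm deep, 14 mm round, its flat 2.5 mm from the axis on the nose side, mouth chamfered. It fits the shaft only with the nose pointing where the shaft's flat faces (about 10 degrees of play).
- mug: White mug, 100 mm tall, 82 mm wide, standing on the table; a bystander. Origin: centre of its underside.
- bowl: Terracotta bowl, 110 mm wide, 60 mm tall, a bystander. Origin: centre of its underside.
- notebook: Closed black pocket notebook, 105 by 150 by 22 mm, lying flat, a bystander. Origin: centre of its underside.
Not all that is in view belongs to the job. What is shaped like the part that bears knob_center but blue or orange is not meant.

How it is judged:
On the way, in this order (a step that is already met when the one before it is completed fails the run):
1. the handwheel is wound until the cartridge touches the regulator (value of joint cradle above 0.0382 m), for 0.2 s.
2. the knob is fully home on the shaft and pressed in by the gripper (value of joint shaft above 0.004 m and horizontal distance between knob_center and shaft_tip below 0.004 m and z of knob_center in the frame of shaft_tip below 0.003 m and x of knob_nose in the frame of shaft_tip above 0.02 m and contact force between the fingers and knob above 2 N), for 0.3 s.
At the end, for the whole second after the job is handed in: The cartridge is within 1.8 mm of the regulator's stop; the knob sits upright on the D-shaft, nose to the flat's side, within 4 mm of its axis and 3 mm of fully home; and the gripper is still pressing it so that the shaft stays more than 4 mm down (of 8 mm), through the last second (all of step 2 and value of joint cradle above 0.0382 m and angle between knob_center's own z axis and vertical below 0.15 rad and contact force between shaft and knob above 2 N); the arm keeps its last pose, push and grip.
It fails at once if the mug is disturbed (distance of mug from where it was at the start of the episode above 0.04 m or angle between mug's own z axis and vertical above 0.5 rad).
It fails at once if the bowl is disturbed (distance of bowl from where it was at the start of the episode above 0.04 m or angle between bowl's own z axis and vertical above 0.5 rad).
It fails at once if the notebook is disturbed (distance of notebook from where it was at the start of the episode above 0.04 m).
It also fails if it takes over 58 s, if anything falls off the work surface, if the arm or the gripper's body presses on something with over 40 N, if the wrist force passes 120 N, or if a joint passes its speed limit or range.

ROBOT

A 7-joint arm with a two-finger parallel gripper is mounted at the origin on the work surface. World frame = base frame: x ahead of the robot, y to its left, z up, the work surface at z = 0. Lengths are in m, angles in rad, forces in N, time in s.
With the tool pointing down it reaches from about 0.4 to 0.85 m from the base axis. Payload 4.5 kg.
Tool frame: the origin (TCP) lies at the very end of the fingers, on their centre line; the grasp point (between the pads) lies 19 mm behind it; z points along the fingers, y is the line along which they close (so a half turn about z gives the same grasp; the last joint's range is limited). The gripper opens to 85 mm and grips with 20 to 120 N. Pads are 22 mm wide; open, the fingers measure 114 mm over their backs; the gripper's body (76 mm by 85 mm) begins 54 mm behind the grasp point. The pads swing forward as they close: fully open they stand 13 mm farther back than shut.
Start: joints at [1.355, 0.689, -0.195, 1.565, 0.157, 0.902, -0.215], TCP at [0.155, -0.606, 0.231] pointing down, gripper open.
Joint ranges: [-3.01, 3.01], [-0.46, 2.08], [-1.47, 1.51], [0.13, 2.56], [-1, 4.14], [0.04, 2.09], [-2.66, 2.66]. Speed limits (rad/s): [2.57, 2.57, 3.14, 3.14, 3.14, 3.14, 3.14].

INTERFACE

Orientations are given as [roll, pitch, yaw] about the fixed x, y, z axes, in that order (R = Rz(yaw) Ry(pitch) Rx(roll)).
In Python, from plant import ctrl gives the robot as it stands. The module is installed in compiled form; this text tells all that it offers.
- The arm moves only by the shell command python3 -m crank 'ROWS' [FORCE]. ROWS is text: rows parted by semicolons, each of 5 numbers parted by spaces: the shift along the tool's x, y, z in mm, then the turn about the tool's z in rad, then the gripper's target within -1 to 1 (fully open at 1, half-way at 0, shut at -1). A call has exactly 10 rows; each row shifts and turns the commanded pose from where the row before left it, along the tool's axes as they then stand; what a row does not reach is not made up. A row lasts 1/12 s, in which the tool goes at most 41.7 mm and 7.16 degrees, less where a joint would pass 70% of its speed; a pose out of reach is approached as far as the arm can. A call is refused whole if a number of a shift passes 41.7 or a number of a turn 0.125, either way. A call with a gripper value outside its range is refused whole. The fingers move at their own pace and stop on an object; FORCE is the grip in N (left out, the last holds). Time passes only in rows, so rows that do not move let the fingers close, or fill a call up. It gives the time, the measured TCP pose, the force, the opening and the grip force at its end, in the units of the state.
- ctrl.read_state(): the state, without advancing time (a new reading comes with each control period).
- ctrl.capture(name): name is "side" or "top"; returns (picture, depth): 400x640x3 uint8, red, green, blue; 400x640 float32, m along the optical axis (not along the pixel's ray), 0 where there is no reading.
- ctrl.get_calibration(name): a dict with "fx", "fy", "cx", "cy" (pixels), "origin" and "orientation" of the camera in the world. Camera axes: x right, y up, looking along -z (the intrinsics and any distortion apply to the point x, -y, -z); pixel columns grow to the right and rows downward; lengths in m; the calibration is good to about 2 mm. A picture is of the moment at which its call begins. get_calibration takes no time and is no camera call.
- ctrl.job_done(): hands the job in; it is judged then, once.
The state is a dict: "time_s": time; "q": joint angles; "joint_vel": joint speeds; "joint_efforts": joint torques, N m; "tool_pos": TCP position; "ee_rot": TCP orientation; "force": force on the tool from outside, world axes, zero at the start; "wrist_torque": the same for the moment, N m; "grip_width": finger opening in m; "grasp_force": force on a finger pad.
Only numpy, scipy, OpenCV 4.12 (cv2) and the standard library are available. Lean on these libraries where they do the work, as an engineer would, in place of code of your own. Each camera call takes 0.05 s, during which the arm holds its last target. There are 200 camera calls.

## Working session

There is one attempt and no reset: what is moved stays moved. The work goes in short steps, Python scripts to look and compute and a shell command to move; the robot and the scene stay as the last step left them, time stands still between calls to the robot, and variables do not carry over. Pictures are saved under pics/ and viewed, at most 10 in all, crops included, and the job is handed in when it is done.

```bash
mkdir -p pics
cat > h.py <<'E'
import numpy as np, cv2
from scipy.spatial.transform import Rotation as R
from plant import ctrl
def cal(n):
    c=ctrl.get_calibration(n); o=np.array(c["orientation"],float)
    M=o if o.shape==(3,3) else (R.from_euler('xyz',o).as_matrix() if o.size==3 else R.from_quat(o).as_matrix())
    return c,M,np.array(c["origin"])
def ray(n,u,v):
    c,M,o=cal(n); d=M@np.array([(u-c["cx"])/c["fx"],-(v-c["cy"])/c["fy"],-1.]); return o,d
def atz(n,u,v,z):
    o,d=ray(n,u,v); return o+d*(z-o[2])/d[2]
def atd(n,u,v,D): 
    o,d=ray(n,u,v); return o+d*D[int(v),int(u)]
def proj(n,p):
    c,M,o=cal(n); q=M.T@(np.array(p)-o); return c["cx"]-c["fx"]*q[0]/q[2], c["cy"]+c["fy"]*q[1]/q[2]
def snap(n,f):
    im,D=ctrl.capture(n); cv2.imwrite(f"pics/{f}.png",im[:,:,::-1]); np.save(f"pics/{f}.npy",D); return im,D
E
python3 - <<'E'
from h import *
for n in("top","side"):
    print(ctrl.get_calibration(n)); snap(n,n+"0")
print(ctrl.read_state())
E
```

```text
{'fx': 393.3585890439862, 'fy': 393.3585890439862, 'cx': 320.3118105290595, 'cy': 198.36622604129994, 'origin': array([ 0.35325739, -0.02315196,  1.1702986 ]), 'orientation': array([ 0.18492435,  0.00886881, -1.56408042])}
{'fx': 412.124705372707, 'fy': 412.124705372707, 'cx': 317.22495671233645, 'cy': 201.74393264263895, 'origin': array([ 0.18276619, -0.83480809,  0.84265224]), 'orientation': array([ 0.89804795,  0.00765373, -0.45719336])}
{'time_s': 0.1, 'q': array([ 1.35482136,  0.68990809, -0.19451304,  1.56626572,  0.15726643,
        0.9024864 , -0.21513219]), 'joint_vel': array([-6.98909735e-04, -2.09832611e-04,  1.96360372e-05, -2.87371863e-03,
        6.25334637e-04, -4.02583899e-04, -1.00763729e-03]), 'joint_efforts': array([-3.41858387e-03, -5.40598226e+01, -1.27135757e+00, -1.58986956e+01,
        9.38766345e-03,  4.41590179e-03,  2.04006062e-05]), 'tool_pos': array([ 0.15430554, -0.60503884,  0.23055223]), 'ee_rot': array([-3.13991463e+00,  9.97014624e-05,  2.49796080e-01]), 'force': array([-0.73061848, -0.23639004,  0.01222561]), 'wrist_torque': array([ 0.00227641, -0.03549657, -0.01897636]), 'grasp_force': 0.0, 'grip_width': 0.08560090049322526}
```

View pics/top0.png

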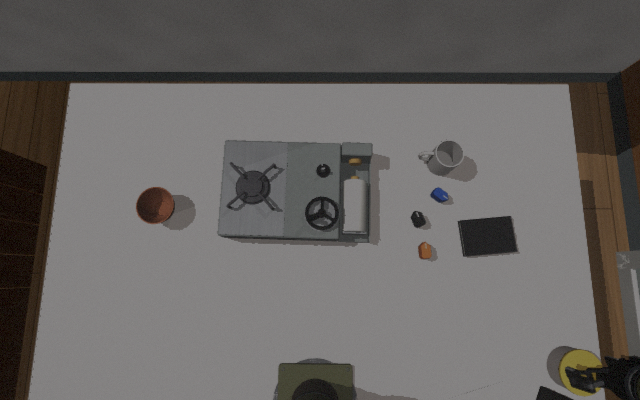

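View pics/side0.png

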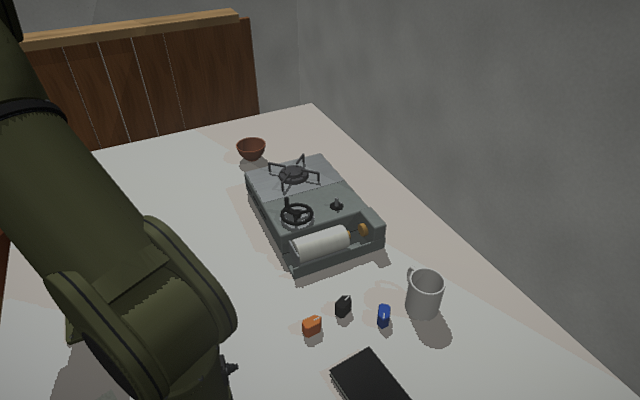

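Top view: hob spans about (220–372, 140–242), with the wheel at (321,213), the shaft at (323,170) and the black knob at (418,219). The mug is at (447,157), the notebook at (488,236) and the bowl at (155,205). Enlarging the hob and knob areas next.

Run:
```python
from h import *
a=cv2.imread("pics/top0.png")
c1=cv2.resize(a[150:250,290:390],None,fx=5.5,fy=5.5,interpolation=cv2.INTER_CUBIC)
c2=cv2.resize(a[195:245,395:445],None,fx=5,fy=5,interpolation=cv2.INTER_CUBIC)
c3=cv2.resize(a[155:185,308:338],None,fx=8,fy=8,interpolation=cv2.INTER_CUBIC)
o=np.zeros((550,800,3),np.uint8); o[:,:550]=c1; o[:250,550:]=c2;o[260:500,555:795]=c3
o=np.clip(255*(o/255.)**0.5,0,255).astype(np.uint8)
cv2.imwrite("pics/crop1.png",o)
D=np.load("pics/top0.npy")
for u,v,z in((321,213,.101),(323,170,.113),(418,219,.036)): print(atz("top",u,v,z),atd("top",u,v,D))
```

```text
[ 0.51234359 -0.01448988  0.101     ] [ 0.51155504 -0.01453282  0.10630024]
[ 0.63100354 -0.01936082  0.113     ] [ 0.63294212 -0.01933436  0.1056204 ]
[ 0.50595941 -0.29526389  0.036     ] [ 0.50622071 -0.29572952  0.03405901]
```

View pics/crop1.png

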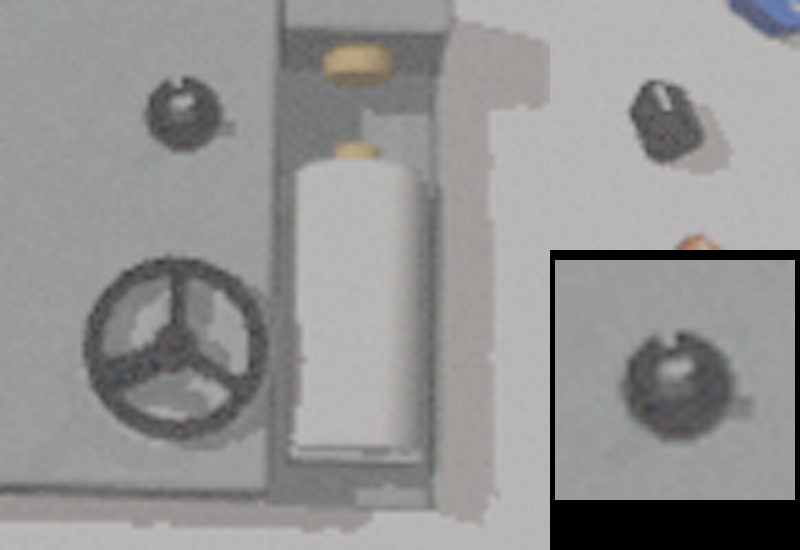

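Crop 1: the wheel centre is at px (322.2,213.1), with the crank grip on the lower-left spoke near (310.5,218). The bezel is at (323.6,171) with its pip at the top edge, about +x. The knob is at (418,219), nose up and slightly left. Next: depth clusters and a crop from the side camera.

```bash
cat > meas.py <<'E'
from h import *
from scipy.optimize import least_squares
def cloud(n,D,u0,u1,v0,v1):
    return np.array([np.r_[atd(n,u+0.,v,D),u,v] for v in range(v0,v1) for u in range(u0,u1) if D[v,u]>0])
E
python3 - <<'E'
from meas import *
for n,w,s,k in(("top",(300,345,190,237),(312,336,158,184),(406,432,207,232)),("side",(272,318,188,235),(325,350,192,216),(330,358,290,325))):
    D=np.load(f"pics/{n}0.npy")
    P=cloud(n,D,*w); r=P[(P[:,2]>.092)&(P[:,2]<.108)]
    f=least_squares(lambda p:np.hypot(r[:,0]-p[0],r[:,1]-p[1])-p[2],[.515,-.015,.042],loss='soft_l1',f_scale=.003)
    print(n,"wheel",f.x,len(r)); g=P[P[:,2]>.118]; print("grip",len(g),g.mean(0) if len(g) else 0,g[:,:3].max(0) if len(g) else 0)
    P=cloud(n,D,*s); t=P[P[:,2]>.1]; print("shaft",len(t),t.mean(0) if len(t) else P[:,2].max()); b=P[(P[:,2]>.0815)&(P[:,2]<.09)]
    P=cloud(n,D,*k); t=P[(P[:,2]>.03)]; 
    if len(t):
        m=t[:,:2].mean(0); w_,V=np.linalg.eigh(np.cov((t[:,:2]-m).T)); print("knob",len(t),m,t[:,2].max(),np.sqrt(w_)*1e3,np.degrees(np.arctan2(V[1,1],V[0,1])))
a=cv2.imread("pics/side0.png")
c1=cv2.resize(a[185:240,270:320],None,fx=8,fy=8,interpolation=cv2.INTER_CUBIC)
c2=cv2.resize(a[190:220,320:355],None,fx=10,fy=10,interpolation=cv2.INTER_CUBIC)
c3=cv2.resize(a[288:326,325:360],None,fx=7,fy=7,interpolation=cv2.INTER_CUBIC)
o=np.zeros((580,760,3),np.uint8); o[:440,:400]=c1;o[:300,405:755]=c2;o[305:571,405:650]=c3
cv2.imwrite("pics/crop2.png",np.clip(255*(o/255.)**0.5,0,255).astype(np.uint8))
E
```

```text
top wheel [ 0.51353263 -0.01650337  0.03882625] 491
grip 22 [4.96491502e-01 1.45738024e-02 1.36082139e-01 3.09909091e+02
 2.16909091e+02] [0.5021199  0.01986023 0.14032556]
shaft 15 [ 6.36176107e-01 -1.95086149e-02  1.10040877e-01  3.23066667e+02
  1.68466667e+02]Traceback (most recent call last):
  File "<stdin>", line 8, in <module>
  File "meas.py", line 4, in cloud
    return np.array([np.r_[atd(n,u+0.,v,D),u,v] for v in range(v0,v1) for u in range(u0,u1) if D[v,u]>0])
                           ~~~^^^^^^^^^^^^
  File "h.py", line 13, in atd
    o,d=ray(n,u,v); return o+d*D[int(v),int(u)]
        ~~~^^^^^^^
  File "h.py", line 9, in ray
    c,M,o=cal(n); d=M@np.array([(u-c["cx"])/c["fx"],-(v-c["cy"])/c["fy"],-1.]); return o,d
          ~~~^^^
  File "h.py", line 5, in cal
    c=ctrl.get_calibration(n); o=np.array(c["orientation"],float)
ValueError: time passes only in moves, steps and waits
```

```bash
sed -i '1i import functools' h.py; sed -i 's/^def cal/@functools.lru_cache(None)\ndef cal/' h.py
python3 - <<'E'
from meas import *
for n,w,s,k in(("top",(300,345,190,237),(312,336,158,184),(406,432,207,232)),("side",(272,318,188,235),(325,350,192,216),(330,358,290,325))):
    D=np.load(f"pics/{n}0.npy")
    P=cloud(n,D,*w); r=P[(P[:,2]>.092)&(P[:,2]<.106)]
    f=least_squares(lambda p:np.hypot(r[:,0]-p[0],r[:,1]-p[1])-p[2],[.515,-.015,.042],loss='soft_l1',f_scale=.002)
    rr=r[np.hypot(*(r[:,:2]-f.x[:2]).T)>.03]; f2=cv2.minEnclosingCircle(rr[:,:2].astype(np.float32)*1000)
    print(n,"wheel",f.x,f2,len(r)); g=P[P[:,2]>.118]; print("grip",len(g),g.mean(0) if len(g) else 0,g[:,:3].max(0) if len(g) else 0)
    P=cloud(n,D,*s); t=P[P[:,2]>.1]; print("shaft",len(t),t.mean(0) if len(t) else P[:,2].max())
    P=cloud(n,D,*k); t=P[(P[:,2]>.03)]; 
    if len(t):
        m=t[:,:2].mean(0); w_,V=np.linalg.eigh(np.cov((t[:,:2]-m).T)); print("knob",len(t),m,t[:,2].max(),np.sqrt(w_)*1e3,np.degrees(np.arctan2(V[1,1],V[0,1])))
a=cv2.imread("pics/side0.png")
c1=cv2.resize(a[185:240,270:320],None,fx=8,fy=8,interpolation=cv2.INTER_CUBIC)
c2=cv2.resize(a[190:220,320:355],None,fx=10,fy=10,interpolation=cv2.INTER_CUBIC)
c3=cv2.resize(a[288:326,325:360],None,fx=7,fy=7,interpolation=cv2.INTER_CUBIC)
o=np.zeros((580,760,3),np.uint8); o[:440,:400]=c1;o[:300,405:755]=c2;o[305:571,405:650]=c3
cv2.imwrite("pics/crop2.png",np.clip(255*(o/255.)**0.5,0,255).astype(np.uint8))
E
```

```text
top wheel [ 0.51344917 -0.01627766  0.03912792] ((513.4149780273438, -15.925613403320312), 46.56953811645508) 486
grip 22 [4.96491502e-01 1.45738024e-02 1.36082139e-01 3.09909091e+02
 2.16909091e+02] [0.5021199  0.01986023 0.14032556]
shaft 15 [ 6.36176107e-01 -1.95086149e-02  1.10040877e-01  3.23066667e+02
  1.68466667e+02]
knob 137 [ 0.50783257 -0.29818822] 0.04068864605776068 [ 7.75952703 12.00490933] -158.23762908773352
side wheel [ 0.51473673 -0.01892177  0.03914159] ((515.4326782226562, 28.277385711669922), 91.07637786865234) 381
grip 32 [4.97744938e-01 1.25872319e-02 1.32262848e-01 2.86312500e+02
 2.00187500e+02] [0.50507091 0.01907597 0.13967254]
shaft 22 [ 6.38171715e-01 -2.19035033e-02  1.09000691e-01  3.36500000e+02
  1.99545455e+02]
knob 184 [ 0.5085166  -0.30037797] 0.04095535328866806 [ 7.9035346  12.68539261] -155.28725875370304
```

View pics/crop2.png

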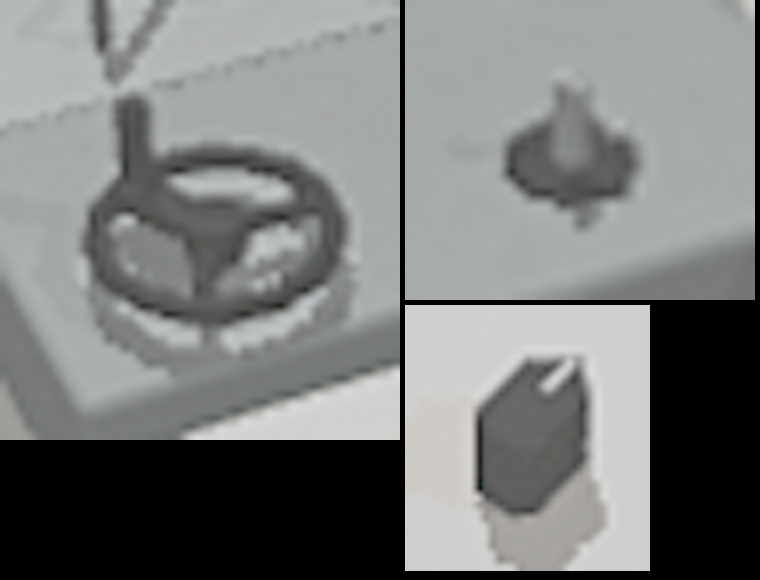

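Side crop: the grip stands at the wheel's left-rear with its top at px (286.5,197). The knob's nose points right and up, yaw about 0.4 rad, and the pip is at the bezel's right-rear. The grip is at about (0.497,0.014) and the wheel centre at (0.514,-0.017). Setting off.

```bash
python3 -m crank '0 0 0 0.125 0; 0 0 0 0.125 0; 29 -29 0 0 0; 29 -29 0 0 0; 29 -29 0 0 0; 29 -29 0 0 0; 29 -29 0 0 0; 29 -29 0 0 0; 29 -29 0 0 0; 29 -29 0 0 0' 60
```

```text
time_s: 0.93
tool_pos: [0.3875, -0.3719, 0.2311]
ee_rot: [-3.141, 0.001, -0.0]
force: [-0.6, -0.0, 0.3]
grip_width: 0.0427
grasp_force: 0.0
```

Run:
```python
from meas import *
# bezel pip: sample intensity around bezel annulus, both cams; refine bezel centre = shaft x,y
for n,c in(("top",(.632,-.0195)),("side",(.632,-.021))):
    a=cv2.imread(f"pics/{n}0.png").astype(np.float32).mean(2)
    best=None
    for dx in np.arange(-.008,.0081,.001):
        for dy in np.arange(-.008,.0081,.001):
            th=np.arange(0,2*np.pi,.1)
            def s(r,z=.083): 
                q=np.array([proj(n,(c[0]+dx+r*np.cos(t),c[1]+dy+r*np.sin(t),z)) for t in th],np.float32)
                return cv2.remap(a,q[None,:,0],q[None,:,1],cv2.INTER_LINEAR)[0]
            v=np.median(s(.023))-np.median(s(.0165))
            v=s(.0235).mean()-s(.017).mean()
            if best is None or v>best[0]: best=(v,c[0]+dx,c[1]+dy,s(.015),s(.018))
    v,x,y,p,q=best
    print(n,v,x,y)
    for d,i,j in zip(np.degrees(th),p,q):
        print(f"{d:.0f}:{i:.0f}/{j:.0f}",end=" ")
    print()
```

```text
top 55.46977 0.638 -0.0185
0:44/45 6:65/86 11:65/86 17:51/71 23:40/50 29:33/35 34:30/36 40:30/42 46:32/37 52:31/41 57:30/36 63:30/33 69:30/34 74:30/44 80:29/46 86:29/44 92:29/45 97:29/46 103:28/45 109:28/41 115:29/38 120:30/42 126:27/41 132:26/43 138:28/46 143:30/47 149:29/48 155:30/41 160:32/40 166:31/38 172:30/38 178:29/39 183:29/40 189:29/38 195:30/37 201:32/36 206:33/38 212:32/40 218:31/40 223:31/39 229:31/42 235:29/38 241:29/39 246:28/38 252:27/34 258:29/32 264:30/32 269:30/34 275:29/34 281:27/34 286:27/38 292:28/41 298:30/39 304:30/37 309:31/40 315:31/37 321:32/40 327:32/35 332:32/34 338:32/39 344:34/38 350:34/33 355:33/32 
side 63.41048 0.639 -0.018000000000000002
0:35/40 6:38/46 11:46/60 17:46/71 23:41/70 29:41/59 34:45/53 40:49/49 46:58/53 52:64/61 57:67/65 63:69/68 69:69/68 74:64/60 80:51/46 86:42/48 92:35/48 97:29/51 103:32/51 109:34/47 115:34/46 120:30/46 126:30/41 132:30/40 138:31/38 143:31/41 149:31/45 155:32/47 160:32/42 166:31/31 172:30/25 178:30/41 183:31/45 189:30/28 195:30/42 201:31/40 206:32/33 212:30/32 218:27/45 223:27/54 229:30/47 235:30/34 241:29/34 246:28/34 252:26/34 258:25/38 264:25/39 269:26/36 275:27/29 281:29/28 286:32/32 292:34/31 298:34/31 304:33/42 309:34/46 315:33/45 321:33/41 327:33/38 332:33/38 338:32/40 344:31/41 350:32/42 355:33/41
```

Both cameras put the bezel centre at (0.6385,-0.018), with the pip at yaw of about 0.2 rad.

```bash
python3 -m crank '11 -38.6 2 0 -0.2; 11 -38.6 2 0 -0.2; 11 -38.6 2 0 -0.2; 11 -38.6 2 0 -0.2; 11 -38.6 2 0 -0.2; 11 -38.6 2 0 -0.2; 11 -38.6 2 0 -0.2; 11 -38.6 2 0 -0.2; 11 -38.6 2 0 -0.2; 11 -38.6 2 0 -0.2'
python3 - <<'E'
from h import *
im,D=snap("side","s1")
cv2.imwrite("pics/s1c.png",cv2.resize(np.clip(255*(im[130:250,230:380,::-1]/255.)**.5,0,255).astype(np.uint8),None,fx=5,fy=5,interpolation=cv2.INTER_CUBIC))
print(proj("side",ctrl.read_state()["tool_pos"]))
E
```

```text
time_s: 1.77
tool_pos: [0.4966, 0.0143, 0.211]
ee_rot: [3.141, 0.0, -0.0]
force: [0.4, -0.4, 0.2]
grip_width: 0.0344
grasp_force: 0.0
(np.float64(283.394497014631), np.float64(174.33580102642057))
```

View pics/s1c.png

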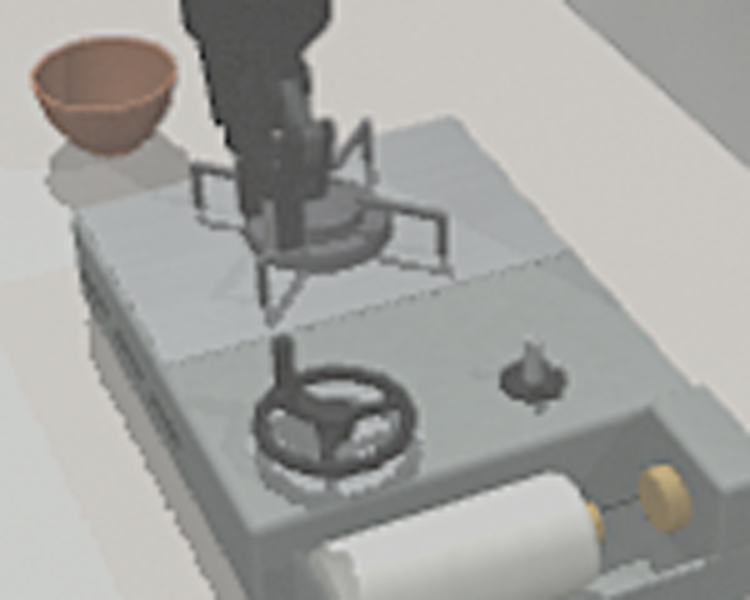

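The gripper hangs over the wheel at crop (280,230), and the crank grip's top, at crop (283,340), is right below it. Descending, then closing.

```bash
python3 -m crank '0 0 25 0 -0.2; 0 0 25 0 -0.2; 0 0 25 0 -0.2; 0 0 15 0 -0.2; 0 0 7 0 -0.2; 0 0 0 0 -0.2; 0 0 0 0 -1; 0 0 0 0 -1; 0 0 0 0 -1; 0 0 0 0 -1' 60
python3 - <<'E'
from h import *
s=ctrl.read_state(); p=s["tool_pos"]; c=np.array([.5142,-.0172]); print(p, p[:2]-c, np.hypot(*(p[:2]-c)), s["grasp_force"])
th=np.arctan2(p[1]-c[1],p[0]-c[0]); prev=p[:2]
for i in range(1,22):
    q=c+.035*np.array([np.cos(th-.16*i),np.sin(th-.16*i)]); d=(q-prev)*1000; prev=q; print(i,round(d[0],1),round(-d[1],1))
E
```

```text
time_s: 2.65
tool_pos: [0.4971, 0.0136, 0.1152]
ee_rot: [-3.14, -0.002, 0.001]
force: [-0.6, 3.1, 2.0]
grip_width: 0.0117
grasp_force: 58.8
[0.49712239 0.01362178 0.11516523] [-0.01707761  0.03082178] 0.035236722791233535 58.82682002498768
1 5.2 -2.1
2 5.4 -1.5
3 5.6 -0.6
4 5.6 0.3
5 5.5 1.2
6 5.2 2.0
7 4.8 2.8
8 4.3 3.6
9 3.7 4.2
10 3.0 4.7
11 2.2 5.2
12 1.3 5.4
13 0.4 5.6
14 -0.5 5.6
15 -1.3 5.4
16 -2.2 5.1
17 -3.0 4.7
18 -3.7 4.2
19 -4.3 3.6
20 -4.8 2.8
21 -5.2 2.0
```

```bash
python3 -m crank '5.2 -2.1 0 0 -1; 5.4 -1.5 0 0 -1; 5.6 -0.6 0 0 -1; 5.6 0.3 0 0 -1; 5.5 1.2 0 0 -1; 5.2 2.0 0 0 -1; 4.8 2.8 0 0 -1; 4.3 3.6 0 0 -1; 3.7 4.2 0 0 -1; 3.0 4.7 0 0 -1'
python3 - <<'E'
from h import *
s=ctrl.read_state(); p=s["tool_pos"]; c=np.array([.5142,-.0172]); print(p[:2]-c, np.hypot(*(p[:2]-c)))
th=np.arctan2(.03082,-.01708)-1.6; print("target",.035*np.cos(th),.035*np.sin(th))
E
```

```text
time_s: 3.48
tool_pos: [0.5469, -0.0006, 0.1152]
ee_rot: [-3.14, -0.004, 0.001]
force: [1.2, 4.4, 1.1]
grip_width: 0.0118
grasp_force: 58.8
[0.03271345 0.01661529] 0.03669110800415607
target 0.031095621679209755 0.016064317986875774
```

```bash
python3 -m crank '2.2 5.2 0 0 -1; 1.3 5.4 0 0 -1; 0.4 5.6 0 0 -1; -0.5 5.6 0 0 -1; -1.3 5.4 0 0 -1; -2.2 5.1 0 0 -1; -3.0 4.7 0 0 -1; -3.7 4.2 0 0 -1; -4.3 3.6 0 0 -1; -4.8 2.8 0 0 -1'
python3 - <<'E'
from h import *
s=ctrl.read_state(); p=s["tool_pos"]; c=np.array([.5142,-.0172]); d=p[:2]-c;print(d, np.hypot(*d),s["force"],np.arctan2(.03082,-.01708)-np.arctan2(d[1],d[0]))
E
```

```text
time_s: 4.32
tool_pos: [0.5333, -0.0464, 0.1153]
ee_rot: [-3.137, -0.01, 0.002]
force: [15.0, 15.1, -5.9]
grip_width: 0.0122
grasp_force: 58.4
[ 0.01909354 -0.02924456] 0.03492573829162749 [14.98659325 15.09269966 -5.94545101] 3.0692381175012606
```

```bash
python3 -m crank '-2.5 1.2 0 0 -1; -1.5 0.5 0 0 -1; 0 0 0 0 -1; 0 0 0 0 -1; 0 0 0 0 -1; 0 0 0 0 -1; 0 0 0 0 -1; 0 0 0 0 -1; 0 0 0 0 -1; 0 0 0 0 -1'
python3 - <<'E'
from h import *
s=ctrl.read_state(); p=s["tool_pos"]; c=np.array([.5142,-.0172]); d=p[:2]-c;print(d, np.hypot(*d),s["force"],np.arctan2(.03082,-.01708)-np.arctan2(d[1],d[0]))
im,D=snap("top","t2"); im2,_=snap("side","s2")
f=lambda x:np.clip(255*(x[:,:,::-1]/255.)**.5,0,255).astype(np.uint8)
o=np.zeros((600,800,3),np.uint8)
o[:500,:350]=cv2.resize(f(im[150:250,320:390]),None,fx=5,fy=5,interpolation=cv2.INTER_CUBIC)
o[:480,360:800]=cv2.resize(f(im2[190:286,310:398]),None,fx=5,fy=5,interpolation=cv2.INTER_CUBIC)
cv2.imwrite("pics/c3.png",o)
E
```

```text
time_s: 5.15
tool_pos: [0.5333, -0.0463, 0.1153]
ee_rot: [-3.135, -0.017, 0.005]
force: [13.9, 14.5, -6.0]
grip_width: 0.0115
grasp_force: 58.7
[ 0.01914626 -0.02914637] 0.03487248526493672 [13.91028876 14.538549   -6.03191469] 3.066432977893635
```

View pics/c3.png

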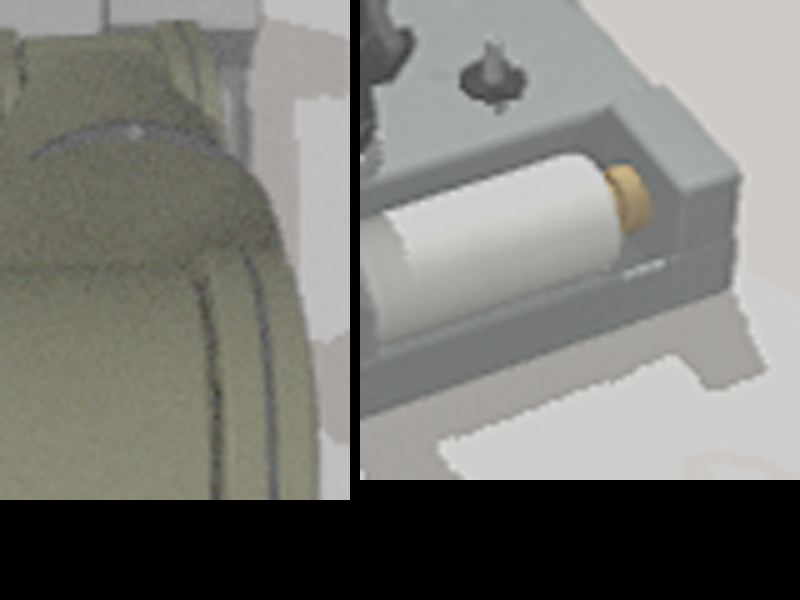

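The side crop shows the brass nose against the collar (crop (610,200)) and the shaft free at (493,70); the force confirms the stop. Releasing and rising, while I fit the knob's silhouette in the first pictures.

```bash
python3 -m crank '0 0 0 0 -0.1; 0 0 0 0 -0.1; 0 0 0 0 -0.1; 0 0 0 0 -0.1; 0 0 -25 0 -0.1; 0 0 -30 0 -0.1; 0 0 -30 0 -0.1; 0 40 0 0 0; 0 40 0 0 0.2; 0 40 0 0 0.2'
python3 - <<'E'
from h import *
from scipy.optimize import minimize
T=np.array([(28,0),(16,14),(-14,14),(-20,8),(-20,-8),(-14,-14),(16,-14)])/1000
M={}
S=8
for n,(u0,u1,v0,v1) in(("top",(402,436,203,236)),("side",(326,364,286,330))):
    a=cv2.imread(f"pics/{n}0.png").astype(int); b=a.max(2)[v0:v1,u0:u1]; sat=(a.max(2)-a.min(2))[v0:v1,u0:u1]
    if n=="top": print(np.sort(b.ravel())[::60])
    M[n]=(u0,v0,cv2.resize(b.astype(np.float32),None,fx=S,fy=S,interpolation=cv2.INTER_LINEAR))
def cost(p):
    x,y,w=p; c,s=np.cos(w),np.sin(w); Q=T@np.array([[c,s],[-s,c]])+[x,y]; e=0
    for n,(u0,v0,b) in M.items():
        pts=np.array([proj(n,(*q,z)) for q in Q for z in(0,.036)]); pts=(pts-[u0,v0]+.5)*S
        m=np.zeros(b.shape,np.uint8); cv2.fillConvexPoly(m,cv2.convexHull((pts*16).astype(np.int32)),1,shift=4)
        d=(b<75); 
        e+=(d!=(m>0)).sum()/d.sum()
    return e
for w0 in(.4,3.5):
    r=min((minimize(cost,(.508,-.298,w0+k),method="Nelder-Mead",options=dict(initial_simplex=np.array([(.508,-.298,w0+k),(.514,-.298,w0+k),(.508,-.292,w0+k),(.508,-.298,w0+k+.15)]))) for k in(-.1,0,.1)),key=lambda r:r.fun); print(r.x,r.fun)
print(ctrl.read_state()["tool_pos"])
E
```

```text
time_s: 6.08
tool_pos: [0.5242, -0.1735, 0.2]
ee_rot: [3.14, 0.0, 0.001]
force: [1.0, -0.5, -1.0]
grip_width: 0.0511
grasp_force: 0.0
[ 25  36  41  89 104 128 130 130 131 131 131 132 132 132 132 133 133 133
 134]
[ 0.5062177  -0.29924849  0.44414309] 0.26824183833735765
[ 0.50998975 -0.29706902  3.62471511] 0.3405666788697134
[ 0.52419075 -0.1734871   0.19995895]
```

```bash
python3 -m crank '-4 31 0 0 0.2; -4 31 0 0 0.2; -4 31 0 0 0.2; -4.5 32 0 0 0.2; 0 0 0 -0.105 0.2; 0 0 0 -0.105 0.2; 0 0 0 -0.105 0.2; 0 0 0 -0.105 0.2; 0 0 40 0 0.2; 0 0 40 0 0.2'
python3 - <<'E'
from h import *
print(ctrl.read_state()["tool_pos"])
im,D=snap("side","s3"); im2,_=snap("top","t3")
f=lambda x:np.clip(255*(x[:,:,::-1]/255.)**.5,0,255).astype(np.uint8)
o=np.zeros((600,800,3),np.uint8)
o[:,:]=cv2.resize(f(im[190:340,260:460]),None,fx=4,fy=4,interpolation=cv2.INTER_CUBIC)
cv2.imwrite("pics/c4.png",o)
E
```

```text
time_s: 6.92
tool_pos: [0.5091, -0.2988, 0.1203]
ee_rot: [3.137, -0.003, 0.418]
force: [0.4, -0.2, -1.8]
grip_width: 0.0514
grasp_force: 0.0
[ 0.5090809  -0.29879     0.12033487]
```

View pics/c4.png

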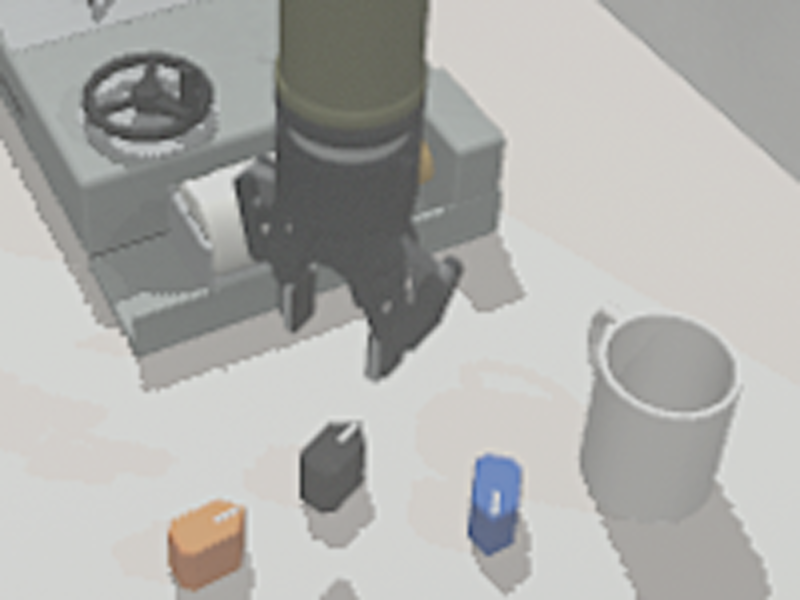

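The gripper is 120 mm up with its fingers either side of the knob (crop (332,465)), its finger axis square to the knob's flats, and orange, blue and mug clear. Descending and gripping.

```bash
python3 -m crank '-1 0 35 0 0.2; -1 0 35 0 0.2; 0 0 25 0 0.2; 0 0 14 0 0.2; 0 0 5 0 0.2; 0 0 0 0 -1; 0 0 0 0 -1; 0 0 0 0 -1; 0 0 0 0 -1; 0 0 0 0 -1' 60
python3 - <<'E'
from h import *
s=ctrl.read_state(); print(s["tool_pos"],s["ee_rot"],s["force"])
E
```

```text
time_s: 7.85
tool_pos: [0.5079, -0.2981, 0.0072]
ee_rot: [3.139, -0.002, 0.42]
force: [-0.9, 0.6, 7.4]
grip_width: 0.0268
grasp_force: 59.9
[ 0.50786352 -0.2981431   0.0071916 ] [ 3.13895817e+00 -1.89995614e-03  4.19575194e-01] [-0.89369679  0.62096411  7.37692247]
```

```bash
python3 -m crank '0 0 -20 0 -1; 0 0 -38 0 -1; 0 0 -38 0 -1; 0 0 -38 0 -1; 0 0 -20 0.105 -1; 0 0 0 0.105 -1; 23.2 -30.8 0 0 -1; 23.2 -30.8 0 0 -1; 23.2 -30.8 0 0 -1; 23.2 -30.8 0 0 -1' 60
python3 - <<'E'
from h import *
s=ctrl.read_state(); p=s["tool_pos"]; w=s["ee_rot"][2]; d=np.array([.6385,-.018])-p[:2]
print(s["grip_width"],w,p, 1000*(d[0]*np.cos(w)+d[1]*np.sin(w)),1000*(d[0]*np.sin(w)-d[1]*np.cos(w)))
im,D=snap("side","s4"); im2,_=snap("top","t4")
f=lambda x:np.clip(255*(x[:,:,::-1]/255.)**.5,0,255).astype(np.uint8)
u,v=map(int,proj("side",p)); print(proj("side",p))
u0,v0=u-40,v-30
cv2.imwrite("pics/c5.png",cv2.resize(f(im[v0:v0+60,u0:u0+80]),None,fx=10,fy=10,interpolation=cv2.INTER_CUBIC)); print(u0,v0)
E
```

```text
time_s: 8.68
tool_pos: [0.5722, -0.1561, 0.1601]
ee_rot: [3.141, -0.001, 0.209]
force: [0.5, -0.0, -0.1]
grip_width: 0.027
grasp_force: 59.3
0.027022117599769083 0.2091210171162734 [ 0.57224572 -0.15612398  0.16014727] 93.48540784921836 -121.36038261806965
(np.float64(339.1511955159764), np.float64(220.39156380087036))
299 190
```

View pics/c5.png

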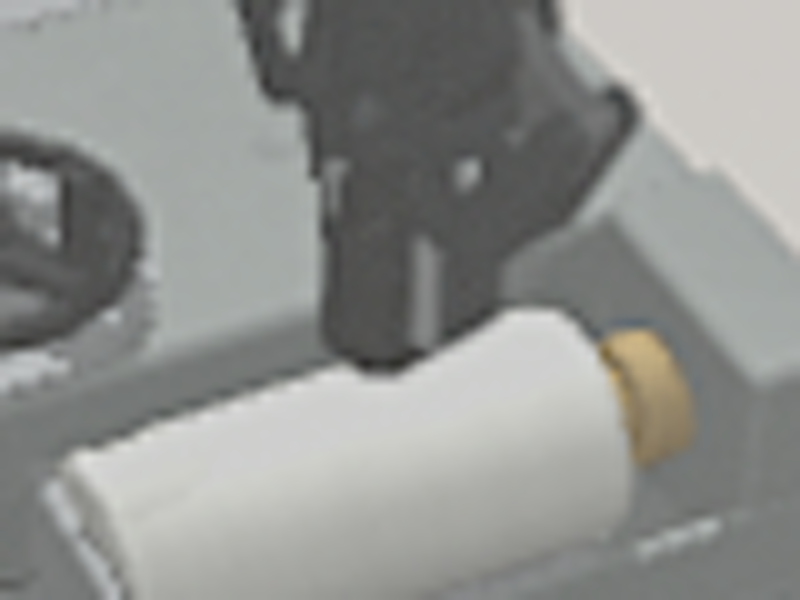

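The knob is held upright; its left edge is at px 331.2, its lowest point at about (337.8,227.2) and its right edge at about 349. Comparing these with the model gives the offset along tool x.

Run:
```python
from h import *
T=np.array([(28,0),(16,14),(-14,14),(-20,8),(-20,-8),(-14,-14),(16,-14)])/1000
w=.209;c,s=np.cos(w),np.sin(w); p=np.array([.57225,-.15612])
for o in(-4,-2,0,2,4):
    Q=(T+[o/1000,0])@np.array([[c,s],[-s,c]])+p
    a=np.array([proj("side",(*q,z)) for q in Q for z in(.153,.189)])
    print(o,"left",a[:,0].min().round(1),"right",a[:,0].max().round(1),"low",a[a[:,1].argmax()].round(1))
```

```text
-4 left 329.7 right 346.9 low [337.2 228.4]
-2 left 330.3 right 347.5 low [337.8 228.1]
0 left 331.0 right 348.1 low [338.5 227.8]
2 left 331.6 right 348.7 low [339.1 227.4]
4 left 332.2 right 349.3 low [339.7 227.1]
```

```bash
python3 -m crank '22 -29 0 0 -1; 22 -29 0 0 -1; 22 -29 0 0 -1; 17 -22 0 0 -1; 10.5 -12.5 0 0 -1; 0 0 0 0 -1; 0 0 12 0 -1; 0 0 10 0 -1; 0 0 8 0 -1; 0 0 0 0 -1'
python3 - <<'E'
from h import *
s=ctrl.read_state(); p=s["tool_pos"]; w=s["ee_rot"][2]; d=np.array([.6385,-.018])-p[:2]
print(s["force"],w,p, 1000*(d[0]*np.cos(w)+d[1]*np.sin(w)),1000*(d[0]*np.sin(w)-d[1]*np.cos(w)))
E
```

```text
time_s: 9.62
tool_pos: [0.6354, -0.0216, 0.1265]
ee_rot: [3.141, 0.006, 0.207]
force: [-0.4, 0.6, -0.5]
grip_width: 0.027
grasp_force: 59.4
[-0.37829427  0.57803374 -0.54343146] 0.20720980783842502 [ 0.63535359 -0.02164784  0.12650395] 3.829576325735254 -2.9224970538190753
```

```bash
python3 -m crank '2 -1.5 0 0 -1; 1.5 -1.5 0 0 -1; 0 0 0 0 -1; 0 0 0 0 -1; 0 0 3 0 -1; 0 0 3 0 -1; 0 0 3 0 -1; 0 0 3 0 -1; 0 0 0 0 -1; 0 0 0 0 -1'
python3 - <<'E'
from h import *
s=ctrl.read_state(); p=s["tool_pos"]; w=s["ee_rot"][2]; d=np.array([.6385,-.018])-p[:2]
print(s["force"],s["wrist_torque"],w,p, 1000*(d[0]*np.cos(w)+d[1]*np.sin(w)),1000*(d[0]*np.sin(w)-d[1]*np.cos(w)))
E
```

```text
time_s: 10.45
tool_pos: [0.6408, -0.0168, 0.1171]
ee_rot: [3.14, 0.0, 0.209]
force: [-0.2, -2.6, -0.7]
grip_width: 0.0271
grasp_force: 59.5
[-0.17450612 -2.6204876  -0.68340558] [-0.53009598 -0.09481472 -0.02915153] 0.20905147654216094 [ 0.64078058 -0.01676337  0.11710286] -2.4875665825683884 0.7364091091414404
```

```bash
python3 -m crank '0 0 -6 0 -1; 0 0 0 0 -1; -2.5 0.5 0 0 -1; 0 0 0 0 -1; 0 0 0 0 -1; 0 0 0 0 -1; 0 0 0 0 -1; 0 0 0 0 -1; 0 0 0 0 -1; 0 0 0 0 -1'
python3 - <<'E'
from h import *
s=ctrl.read_state(); p=s["tool_pos"]; w=s["ee_rot"][2]; d=np.array([.6385,-.018])-p[:2]
print(s["force"],s["wrist_torque"],w,p, 1000*(d[0]*np.cos(w)+d[1]*np.sin(w)),1000*(d[0]*np.sin(w)-d[1]*np.cos(w)))
E
```

```text
time_s: 11.28
tool_pos: [0.6384, -0.0166, 0.1233]
ee_rot: [3.142, 0.0, 0.21]
force: [-0.2, -0.0, 0.1]
grip_width: 0.0271
grasp_force: 59.5
[-0.23296077 -0.00458629  0.10420394] [ 0.01923646 -0.0631523  -0.00616282] 0.20986828837957616 [ 0.63837863 -0.01657128  0.12326439] -0.17893672806478417 1.4226572143798522
```

```bash
python3 -m crank '0 1.8 0 0 -1; 0 0 0 0 -1; 0 0 0 0 -1; 0 0 2 0 -1; 0 0 2 0 -1; 0 0 2 0 -1; 0 0 2 0 -1; 0 0 2 0 -1; 0 0 0 0 -1; 0 0 0 0 -1'
python3 - <<'E'
from h import *
s=ctrl.read_state(); p=s["tool_pos"]; w=s["ee_rot"][2]; d=np.array([.6385,-.018])-p[:2]
print(s["force"],s["wrist_torque"],w,p, 1000*(d[0]*np.cos(w)+d[1]*np.sin(w)),1000*(d[0]*np.sin(w)-d[1]*np.cos(w)))
E
```

```text
time_s: 12.12
tool_pos: [0.6393, -0.0182, 0.1132]
ee_rot: [3.142, -0.001, 0.21]
force: [2.5, 0.7, -1.3]
grip_width: 0.0273
grasp_force: 59.4
[ 2.52517746  0.68435039 -1.26040607] [ 0.09032736 -0.50032388 -0.02201774] 0.2099139450594305 [ 0.63931733 -0.01821405  0.11321659] -0.754785460559838 -0.37965882648575877
```

```bash
python3 -m crank '0.7 0.2 2 0 -1; 0 0 2 0 -1; 0 0 2 0 -1; 0 0 2 0 -1; 0 0 2 0 -1; 0 0 1 0 -1; 0 0 0 0 -1; 0 0 0 0 -1; 0 0 0 0 -1; 0 0 0 0 -1'
python3 - <<'E'
from h import *
s=ctrl.read_state(); print(s["force"],s["wrist_torque"],s["tool_pos"],s["ee_rot"])
E
```

```text
time_s: 12.95
tool_pos: [0.6395, -0.0184, 0.1022]
ee_rot: [3.142, -0.0, 0.21]
force: [1.5, -0.2, -0.4]
grip_width: 0.0268
grasp_force: 59.5
[ 1.536685   -0.24472831 -0.44128347] [ 0.05456171 -0.25575039 -0.05122809] [ 0.63946725 -0.01838368  0.10223952] [ 3.14156538e+00 -5.20833444e-06  2.09872053e-01]
```

```bash
python3 -m crank '0.5 0 1 0 -1; 0 0 1 0 -1; 0 0 1 0 -1; 0 0 1 0 -1; 0 0 1 0 -1; 0 0 1 0 -1; 0 0 1 0 -1; 0 0 0 0 -1; 0 0 0 0 -1; 0 0 0 0 -1'
python3 - <<'E'
from h import *
s=ctrl.read_state(); print(s["force"],s["wrist_torque"],s["tool_pos"],s["ee_rot"])
E
```

```text
time_s: 13.78
tool_pos: [0.6396, -0.0184, 0.0954]
ee_rot: [3.142, 0.001, 0.21]
force: [-2.9, 1.0, 4.8]
grip_width: 0.0269
grasp_force: 60.0
[-2.87786594  1.02486408  4.8414183 ] [ 0.03938805  0.49907978 -0.02806725] [ 0.63959958 -0.01840433  0.09539055] [3.14154762e+00 7.20088380e-04 2.09764466e-01]
```

```bash
python3 -m crank '-0.5 0 1 0 -1; 0 0 1 0 -1; 0 0 0 0 -1; 0 0 0 0 -1; 0 0 0 0 -1; 0 0 0 0 -1; 0 0 0 0 -1; 0 0 0 0 -1; 0 0 0 0 -1; 0 0 0 0 -1'
python3 - <<'E'
from h import *
s=ctrl.read_state(); print(s["force"],s["wrist_torque"],s["tool_pos"],s["ee_rot"])
E
```

```text
time_s: 14.62
tool_pos: [0.6396, -0.0184, 0.0941]
ee_rot: [3.141, -0.001, 0.21]
force: [-2.8, 0.4, 9.8]
grip_width: 0.0269
grasp_force: 60.8
[-2.82031162  0.43244192  9.76498117] [ 0.04763173  0.59122133 -0.01626291] [ 0.63963579 -0.01839345  0.09407631] [ 3.14140088e+00 -5.65938676e-04  2.09788265e-01]
```

Run:
```python
from h import *
im,D=snap("side","s6")
cv2.imwrite("pics/c6.png",cv2.resize(np.clip(255*(im[170:270,260:390,::-1]/255.)**.5,0,255).astype(np.uint8),None,fx=6,fy=6,interpolation=cv2.INTER_CUBIC))
```

```text
(no output)
```

View pics/c6.png

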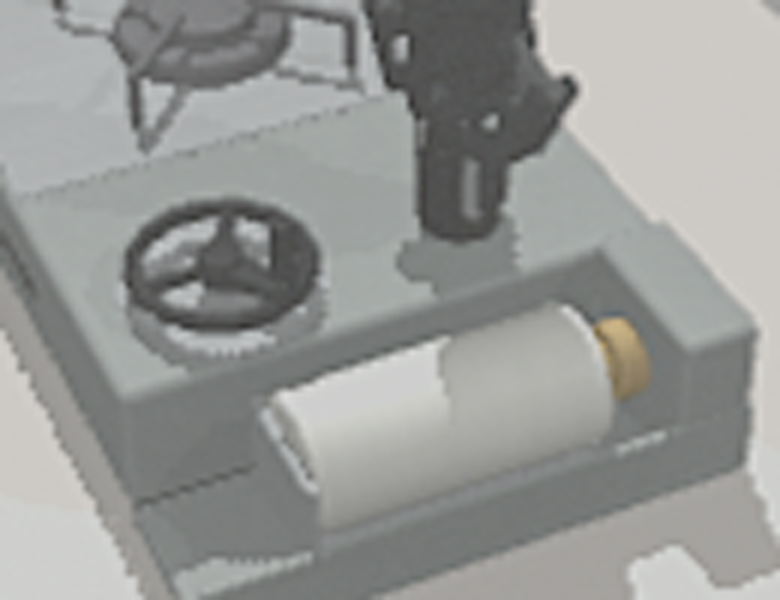

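The knob sits upright right down on the bezel (crop (463,205)), held by the fingers. The cartridge nose still touches the collar (crop (605,345)). Handing in.

```bash
python3 -c "
from plant import ctrl
print(ctrl.job_done())"
```

```text
the job is handed in; nothing more can be done
None
```

I wound the wheel clockwise to its stop with the cartridge's nose on the regulator, then fitted the knob on the D-shaft and handed the job in with the gripper still holding it pressed to the bottom stop at about 10 N; the hand-in returned no verdict.

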